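Raise the drinks mixer's head for a jar change

TASK

First shut both hinged covers of the topping caddy, pressing each down until it snaps home, so that nothing drips in. Then press the drinks mixer's white button so that its head springs up to the first stop, take the silver knob on the head, pull the telescopic column all the way up to its second stop and finish still gripping the knob and holding the head fully raised (it sinks back if let go). Leave the other things on the counter where they stand.

Things in the scene. Friction and masses are not known exactly. Their poses are not given: they have to be found in the camera images.
- mixer: Blue drinks mixer, fixed to the counter: base 280 (x) x 200 (y) x 40 mm high, origin under the base's centre, its own x pointing from the button end to the jar end. The white button is at (-110, 0), a fixed glass jar (80 mm across, rim 120 mm high) at (30, 20), the telescopic column at (30, -70). The mixer and the caddy stand left and right of the middle, either way round.
- button_top (a point): Centre of the top of the round white push button (28 mm across), 54 mm above the counter when up. Pressed straight down.
- button (a joint): Button travel in m: 0 up, 0.006 fully down (about 5 N); it springs back. Pressing it beyond about 0.0045 frees the head, which then springs up by itself to the first stop and need not be watched; the button may then be let go.
- head: The mixer's blue head (72 mm across, 50 mm high, with a 16 mm arm to the column and a stirrer hanging into the jar); origin at the centre of its underside, 124 mm above the counter when latched down; it only moves straight up and down. On its top stands a silver knob. Head and column weigh about 0.6 kg.
- knob_grip (a point): Point on the axis of the silver knob at the height to grip it from above: the knob is an upright cylinder 32 mm across, 36 mm high; this point is 24 mm above the head's flat top and 12 mm below the knob's top; 198 mm above the counter when latched, 243 mm at the first stop, 293 mm at the second.
- rod (a joint): Upper, thinner section of the column, m: 0 latched down, 0.045 fully out (first stop). Once freed, a light spring (about 3 N net) keeps it up.
- sleeve (a joint): Lower, wider section of the column, m: 0 in, 0.05 fully out (second stop, hard). Drawn out by pulling the head up with about 7 N at first and 10 N at the end; spring and weight take it back down if let go.
- caddy: White topping caddy, fixed: 100 (x) x 200 (y) x 65 mm high, two wells side by side along its y; origin under its centre, x pointing from the covers' free edge to their hinges. Each cover is a 104 x 94 x 6 mm flap, hinged along the +x rim.
- cover_left (a joint): Angle of the orange cover (caddy's +y side), rad: 0 shut, grows as it opens upward. Stays where it is left; a spring catch resists from about 0.12 to 0.05 and then snaps it shut (about 4.5 N at the free edge).
- cover_right (a joint): The same for the red cover (caddy's -y side).
- cover_left_hinge (a point): Hinge axis of the orange cover, middle of its width, 65 mm above the counter. The hinge axis is the caddy's y.
- cover_right_hinge (a point): The same for the red cover.
- cover_left_press (a point): Point on the upper (outer) face of the orange cover to press: 85 mm from the hinge, 19 mm from the free edge, 7 mm above the hinge axis (measured square to the flap); it moves with the cover.
- cover_right_press (a point): The same for the red cover.
- lid_ring: Bystander: black jar-lid ring, 72 mm across, 14 mm high; origin under its centre.
- spoon: Bystander: wooden-handled spoon, about 200 mm long, lying flat.
- honey_jar: Bystander: amber jar with black lid, 72 mm across, 90 mm high; origin under its centre.
- beaker: Bystander: open blue beaker, 84 mm across, 130 mm high; origin under its centre.
- mug: Bystander: white mug, 80 mm across, 90 mm high; origin under its centre.
- milk_bottle: Bystander: white bottle with blue cap, 70 mm across, 160 mm high; origin under its centre.

How it is judged:
By the outcome, as a careful person would: the job done as asked, in the order asked, and still so for the second after the job is handed in, while the arm keeps its last pose, push and grip.
It also fails if it takes over 72 s, if anything falls off the work surface, if the arm or the gripper's body presses on something with over 40 N, if the wrist force passes 120 N, or if a joint passes its speed limit or range.

ROBOT

A 7-joint arm with a two-finger parallel gripper is mounted at the origin on the work surface. World frame = base frame: x ahead of the robot, y to its left, z up, the work surface at z = 0. Lengths are in mm, angles in rad, forces in N, time in s.
With the tool pointing down it reaches from about 425 to 1025 mm from the base axis. Payload 9.4 kg.
Tool frame: the origin (TCP) lies midway between the tips of the shut fingers; the grasp point (between the pads) lies 19 mm behind it (bot.hold_point_z is the distance from the TCP to the grasp point, in mm); z points along the fingers, y is the direction in which the jaws open and shut (so a half turn about z gives the same grasp; the last joint's range is limited). The gripper opens to 93 mm and grips with 3 to 60 N. Pads are 15 mm wide; open, the fingers measure 128 mm over their backs; the gripper's body (75 mm by 188 mm) begins 65 mm behind the grasp point.
Start: joints at [-1.368, 0.599, -0.003, 1.599, 0.002, 0.943, -0.08], TCP at [200.223, 696.803, 218.618] pointing down, gripper open.
Joint ranges: [-2.57, 2.57], [-0.35, 1.97], [-1.29, 1.29], [0.11, 2.56], [-1.05, 4.19], [0.11, 1.86], [-2.63, 2.63]. Speed limits (rad/s): [2.22, 2.22, 3.01, 3.01, 3.14, 3.14, 3.14].

INTERFACE

Orientations are given as a unit quaternion [x, y, z, w].
In Python, from cell import bot, imaging gives the robot as it stands.
- The arm moves only by the tool drive_tool, never from a script. Its argument "series" is a list of rows, each a list of 7 numbers: the shift along the world's x, y, z in cm, then the turn, a rotation vector about the world's x, y, z in rad, then the opening, from 0 (shut) to 1 (fully open). In form: [[dx, dy, dz, ax, ay, az, hand], ...]. A call has exactly 8 rows; each row is the pose to reach, as a shift and turn from the pose commanded when the call began; what a row does not reach only later rows make up. A row lasts 1/10 s, in which the tool goes at most 50 mm and 8.59 degrees, less where a joint would pass 70% of its speed; a pose out of reach is approached as far as the arm can. A call with a gripper value outside its range is refused whole. The fingers move at their own pace and stop on an object; "grip_force" is the grip in N (left out, the last holds). Time passes only in rows, so rows that repeat a pose let the fingers close, or fill a call up. It gives the time, the measured TCP pose, the force and the opening at its end, in the units of the state.
- bot.observe(): the state, without advancing time (a new reading comes with each control period).
- imaging.snapshot(name): name is "side" or "top"; returns the picture (480x640x3 uint8, red, green, blue); there is no depth.
- imaging.camera_info(name): a dict with "fx", "fy", "cx", "cy" (pixels), "camera_from_world" (4x4, takes a point from world to camera coordinates). Camera axes: x right, y down, z forward; pixel columns grow to the right and rows downward; lengths in mm; the calibration is good to about 2 mm. A picture is of the moment at which its call begins. camera_info takes no time and is no camera call.
- bot.sign_off(): hands the job in, once; it reports no verdict.
The state is a dict: "time": time; "qpos": joint angles; "qvel": joint speeds; "joint_torque": joint torques, N m; "tool_pos": TCP position; "eef_rot": TCP orientation; "ft_force": force on the tool from outside, world axes, zero at the start; "moment": the same for the moment, N m; "opening": finger opening in mm.
Only numpy, scipy, OpenCV 4.12 (cv2) and the standard library are available. Lean on these libraries where they do the work, as an engineer would, in place of code of your own. Each camera call takes 0.05 s, during which the arm holds its last target. There are 200 camera calls.

## Working session

There is one attempt and no reset: what is moved stays moved. The work goes in short steps, Python scripts to look and compute and a tool call to move; the robot and the scene stay as the last step left them, time stands still between calls to the robot, and variables do not carry over. Pictures are saved under pics/ and viewed, about 8 in all and at most 12, crops included, and the job is handed in when it is done.

Besides the shell and the picture viewer there is one more tool, called after "Call:" as a command line: name --pt "numbers of a row" for each row, then --argument value for the rest. drive_tool: Moves the arm, as the interface text tells. Its arguments: {"type":"object","properties":{"series":{"type":"array"},"grip_force":{"type":"number"}},"required":["series"]}

```bash
mkdir -p pics; ls
python3 - <<'E'
from cell import bot, imaging
import cv2
for n in("side","top"):
    im=imaging.snapshot(n); cv2.imwrite(f"pics/{n}0.png",im[:,:,::-1])
    c=imaging.camera_info(n); print(n,c)
s=bot.observe(); print(s["tool_pos"],s["eef_rot"],s["opening"],s["time"])
E
```

```text
pics
side {'fx': 475.82394537688043, 'fy': 475.82394537688043, 'cx': 316.25037275485295, 'cy': 237.3421711068424, 'camera_from_world': array([[ 9.09191982e-01, -4.16377104e-01,  2.17472914e-04,
        -5.58453715e+02],
       [-2.21458918e-01, -4.84015036e-01, -8.46572733e-01,
         2.34389976e+02],
       [ 3.52598763e-01,  7.69648980e-01, -5.32273012e-01,
         9.21495315e+02],
       [ 0.00000000e+00,  0.00000000e+00,  0.00000000e+00,
         1.00000000e+00]])}
top {'fx': 448.1951758734769, 'fy': 448.1951758734769, 'cx': 324.97685157696907, 'cy': 233.1436808744187, 'camera_from_world': array([[-1.98859220e-02, -9.99696637e-01, -1.45321535e-02,
         2.76777726e+01],
       [-9.95733612e-01,  2.11128600e-02, -8.98266182e-02,
         6.35098157e+02],
       [ 9.01061835e-02,  1.26838686e-02, -9.95851392e-01,
         1.41792687e+03],
       [ 0.00000000e+00,  0.00000000e+00,  0.00000000e+00,
         1.00000000e+00]])}
[200.12427125 696.38729157 217.84772213] [ 1.39417725e-01  9.90233417e-01 -6.90434956e-04 -2.41697764e-05] 92.88325349441207 0.1
```

View pics/top0.png

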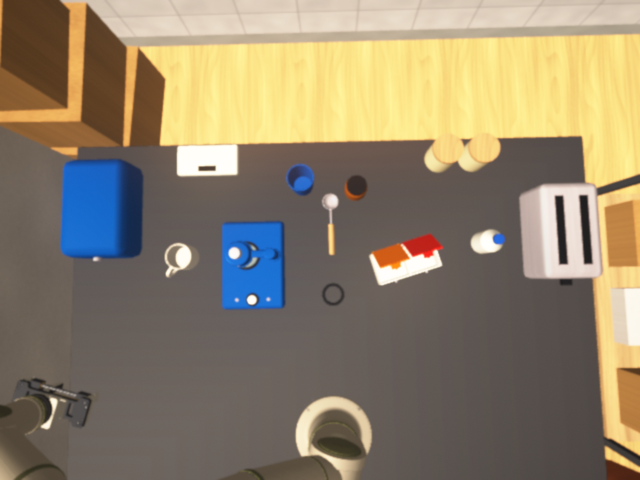

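View pics/side0.png

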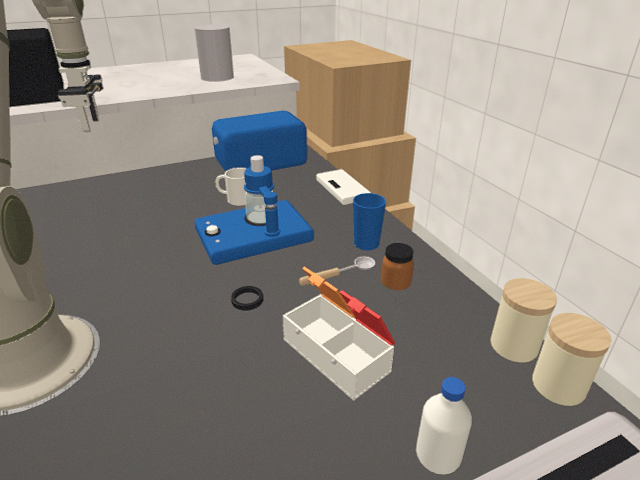

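Top view: mixer at about (253,265), its button at (252,299) and knob at (236,253). The caddy is at about (405,262), with orange on the left and red on the right, both hinged on the far side. The side view agrees, and both covers stand open. Next I'll enlarge crops.

Run:
```python
import cv2,numpy as np
t=cv2.imread("pics/top0.png"); s=cv2.imread("pics/side0.png")
def crop(i,x,y,w,h,k): return cv2.resize(i[y:y+h,x:x+w],None,fx=k,fy=k,interpolation=cv2.INTER_CUBIC)
a=crop(t,360,225,90,70,4); b=crop(t,215,215,80,100,3); 
c=crop(s,275,255,130,145,3); d=crop(s,190,150,130,120,3)
o=np.zeros((600,800,3),np.uint8)
def put(im,x,y):
    h=min(im.shape[0],600-y);w=min(im.shape[1],800-x);o[y:y+h,x:x+w]=im[:h,:w]
put(a,0,0);put(b,0,290);put(c,400,0);
cv2.imwrite("pics/c1.png",o)
o[:]=0;put(crop(s,190,150,130,120,4),0,0);cv2.imwrite("pics/c2.png",o[:480,:520])
```

```text
(no output)
```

View pics/c1.png

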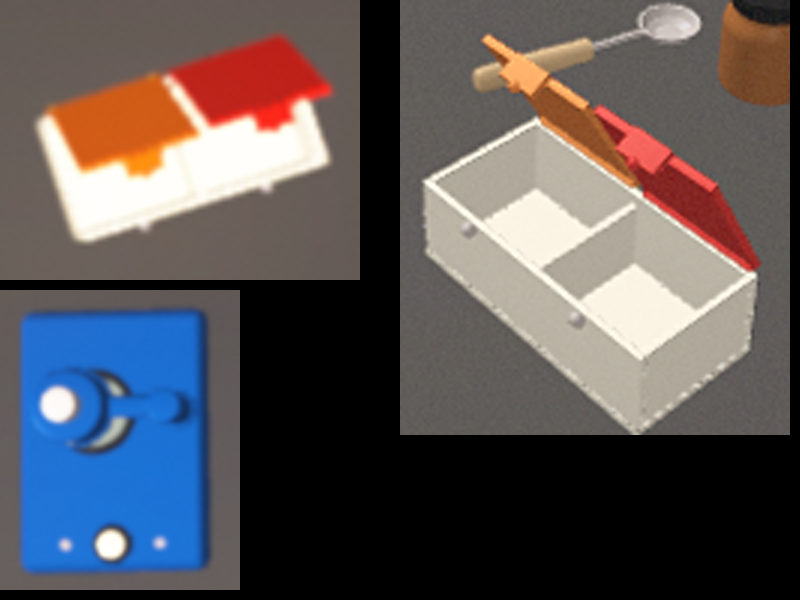

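View pics/c2.png

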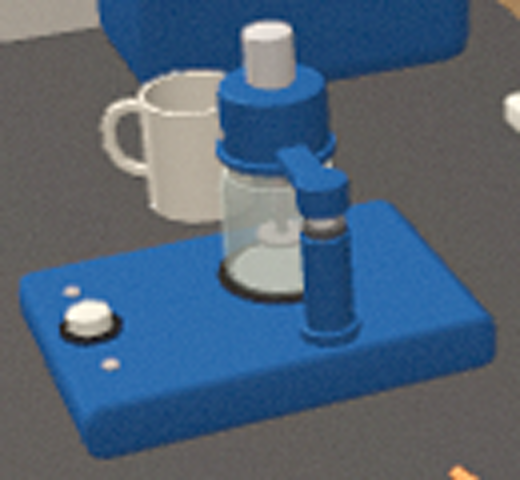

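Crop pixels are read; fitting caddy pose, cover angles and mixer points from both views.

```bash
cat > h.py <<'E'
import numpy as np
from cell import bot, imaging
C={n:imaging.camera_info(n) for n in("side","top")}
def proj(n,p):
    c=C[n]; q=c["camera_from_world"]@np.append(p,1); return np.array([c["fx"]*q[0]/q[2]+c["cx"],c["fy"]*q[1]/q[2]+c["cy"]])
from scipy.optimize import least_squares
def tri(t,s,x0=(600,0,100)):
    r=least_squares(lambda p:np.r_[proj("top",p)-t,proj("side",p)-s],x0); return r.x,np.abs(r.fun).max()
def orig(u,k,o): return (np.array(u)+.5)/k-.5+o
E
python3 - <<'E'
from h import *
T=lambda u:orig(u,4,(360,225)); S=lambda u:orig((u[0]-400,u[1]),3,(275,255))
M=lambda u:orig((u[0],u[1]-290),3,(215,215)); D=lambda u:orig(u,4,(190,150))
for n,a,b in [("FL",(80,240),(427,181)),("FR",(328,160),(641,357)),("HL",(40,120),(540,120))]: print(n,tri(T(a),S(b)))
print("button",tri(M((111,545)),D((90,312)))); print("knobtop",tri(M((57,404)),D((268,33))))
def pt(P,l):
    x,y,w=P[:3]; c,s=np.cos(w),np.sin(w); return np.array([x+c*l[0]-s*l[1],y+s*l[0]+c*l[1],l[2]])
def cov(th,d,y,n=7): return (50-d*np.cos(th)+n*np.sin(th),y,65+d*np.sin(th)+n*np.cos(th))
obs=[]
B=lambda x,y:(lambda P:pt(P,(x,y,65)))
K=lambda i,d,y,n:(lambda P:pt(P,cov(P[i],d,y,n)))
obs=[("top",T((80,240)),B(-50,100)),("side",S((427,181)),B(-50,100)),("top",T((328,160)),B(-50,-100)),("side",S((641,357)),B(-50,-100)),
("side",S((540,120)),B(50,100)),("side",S((755,272)),B(50,-100)),("top",T((40,120)),B(50,100)),
("top",T((82,170)),K(3,104,97,4)),("top",T((200,132)),K(3,104,3,4)),("top",T((332,92)),K(4,104,-97,4)),("top",T((212,128)),K(4,104,-3,4)),
("side",S((485,37)),K(3,104,97,4)),("side",S((597,107)),K(4,104,-3,4)),("side",S((717,187)),K(4,104,-97,4))]
f=lambda P:np.concatenate([(proj(n,g(P))-u) for n,u,g in obs])
r=least_squares(f,[600,-150,.3,1,1],loss="soft_l1"); print(r.x);print(f(r.x).reshape(-1,2).round(1).tolist())
for i,y in((3,50),(4,-50)):
  for th in(r.x[i],.6,.3,.0): print(i,th,pt(r.x,cov(th,85,y)).round(1))
E
```

```text
FL (array([ 471.4184465 , -154.18885037,   61.03537382]), np.float64(1.1505966500106979))
FR (array([ 526.89402903, -347.5220172 ,   65.23508968]), np.float64(0.25762933584923076))
HL (array([ 566.00122911, -126.24319297,   59.59747544]), np.float64(1.269876622839348))
button (array([429.60562647, 248.48268074,  52.22431431]), np.float64(0.34010150054371024))
knobtop (array([569.6576738 , 269.89755522, 213.4902949 ]), np.float64(0.17631654784176476))
[ 5.46167995e+02 -2.37977744e+02  2.89954854e-01 -1.77997238e+01
  1.07624823e+00]
[[1.2, -0.6], [-1.3, -0.5], [0.3, -0.2], [-0.0, 0.4], [-0.8, -1.4], [1.1, 0.4], [1.1, -1.2], [-0.4, 0.4], [0.7, -0.0], [0.1, -1.3], [-0.5, -0.5], [-0.0, -0.3], [-0.3, -0.1], [-1.0, 0.1]]
3 -17.79972378344693 [ 545.1 -186.1  142.2]
3 0.6 [ 516.3 -194.7  118.8]
3 0.3 [ 504.  -198.4   96.8]
3 0.0 [ 498.3 -200.1   72. ]
4 1.076248229794426 [ 575.6 -281.4  143.1]
4 0.6 [ 544.9 -290.5  118.8]
4 0.3 [ 532.5 -294.2   96.8]
4 0.0 [ 526.9 -295.9   72. ]
```

Everything fits: heights 61–65 mm for the rim, 52 for the button and 213 for the knob top. The covers are at about 1.05 and 1.08 rad, with the caddy at (546,-238) and yaw 0.29. Now moving to the orange cover's outer side.

Call:
drive_tool --pt "1.7 -4.1 1 0 0 0 0" --pt "3.4 -8.2 2 0 0 0 0" --pt "5.1 -12.3 3 0 0 0 0" --pt "6.8 -16.4 4 0 0 0 0" --pt "8.5 -20.5 4.5 0 0 0 0" --pt "10.2 -24.6 4.5 0 0 0 0" --pt "11.9 -28.7 4.5 0 0 0 0" --pt "13.6 -32.8 4.5 0 0 0 0" --grip_force 40

```text
time: 0.9
tool_pos: [336.6, 366.9, 263.6]
eef_rot: [0.139, 0.99, -0.0, 0.0]
ft_force: [0.8, 0.1, 0.3]
opening: 33.5
```

Call:
drive_tool --pt "1.7 -4.1 0 0 0 0.07 0" --pt "3.4 -8.2 0 0 0 0.14 0" --pt "5.1 -12.3 0 0 0 0.21 0" --pt "6.8 -16.4 0 0 0 0.28 0" --pt "8.5 -20.5 0 0 0 0.35 0" --pt "10.2 -24.6 0 0 0 0.42 0" --pt "11.9 -28.7 0 0 0 0.49 0" --pt "13.6 -32.8 0 0 0 0.56 0"

```text
time: 1.7
tool_pos: [472.5, 39.0, 263.6]
eef_rot: [-0.141, 0.99, 0.0, 0.0]
ft_force: [0.8, 0.1, 0.4]
opening: 0.9
```

Call:
drive_tool --pt "1.7 -4.1 0 0 0 0 0" --pt "3.4 -8.2 0 0 0 0 0" --pt "5.1 -12.3 0 0 0 0 0" --pt "6.8 -16.4 0 0 0 0 0" --pt "8.5 -20 0 0 0 0 0" --pt "9.7 -22.3 -2 0 0 0 0" --pt "9.7 -22.3 -4.5 0 0 0 0" --pt "9.7 -22.3 -6.3 0 0 0 0"

```text
time: 2.5
tool_pos: [568.7, -183.2, 198.8]
eef_rot: [-0.139, 0.99, 0.0, -0.001]
ft_force: [-0.1, 0.7, -0.8]
opening: 0.8
```

Call:
drive_tool --pt "-1.2 -0.2 -4.2 0 0 0 0" --pt "-2 -0.4 -5.5 0 0 0 0" --pt "-3 -0.6 -6.3 0 0 0 0" --pt "-4.1 -0.9 -7 0 0 0 0" --pt "-5.3 -1.3 -8.2 0 0 0 0" --pt "-6 -1.5 -9.4 0 0 0 0" --pt "-6.2 -1.5 -9.8 0 0 0 0" --pt "-6.2 -1.5 -9.8 0 0 0 0"

```text
time: 3.3
tool_pos: [506.9, -197.3, 102.8]
eef_rot: [-0.139, 0.99, 0.0, -0.0]
ft_force: [0.2, 0.7, 1.0]
opening: 0.6
```

Run:
```python
from cell import imaging
import cv2,numpy as np
s=imaging.snapshot("side")[:,:,::-1];
cv2.imwrite("pics/s1.png",cv2.resize(s[150:420,220:480],None,fx=2,fy=2,interpolation=cv2.INTER_CUBIC))
```

```text
(no output)
```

View pics/s1.png

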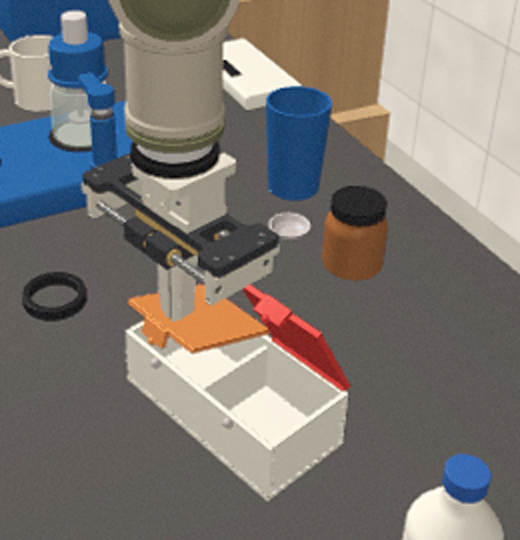

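The orange cover is down to about 0.4 rad under the finger, at crop (195,320). Next the red one, from its outer side all the way to shut.

Call:
drive_tool --pt "0 0 5 0 0 0 0" --pt "0 0 9.5 0 0 0 0" --pt "3.5 -3 11 0 0 0 0" --pt "6.5 -5.5 11 0 0 0 0" --pt "9.2 -8 11 0 0 0 0" --pt "9.2 -8 9 0 0 0 0" --pt "8 -8.1 6 0 0 0 0" --pt "7 -8.4 4.5 0 0 0 0"

```text
time: 4.15
tool_pos: [577.0, -280.4, 146.3]
eef_rot: [-0.14, 0.99, 0.0, -0.0]
ft_force: [0.8, 1.1, 1.1]
opening: 0.4
```

Call:
drive_tool --pt "-0.9 -0.2 -0.7 0 0 0 0" --pt "-2 -0.6 -1.6 0 0 0 0" --pt "-3.2 -0.9 -2.8 0 0 0 0" --pt "-4 -1.2 -3.9 0 0 0 0" --pt "-4.5 -1.3 -5.1 0 0 0 0" --pt "-4.8 -1.4 -6.2 0 0 0 0" --pt "-5 -1.5 -7 0 0 0 0" --pt "-5 -1.5 -7.4 0 0 0 0"

```text
time: 4.95
tool_pos: [527.1, -296.1, 72.7]
eef_rot: [-0.14, 0.99, 0.0, -0.0]
ft_force: [-0.0, 0.3, 0.4]
opening: 0.7
```

Call:
drive_tool --pt "0 0 -0.1 0 0 0 0" --pt "0 0 -0.2 0 0 0 0" --pt "0 0 -0.3 0 0 0 0" --pt "0 0 -0.4 0 0 0 0" --pt "0 0 -0.5 0 0 0 0" --pt "0 0 -0.5 0 0 0 0" --pt "0 0 -0.5 0 0 0 0" --pt "0 0 -0.5 0 0 0 0"

```text
time: 5.75
tool_pos: [527.3, -296.3, 71.7]
eef_rot: [-0.14, 0.99, -0.0, 0.001]
ft_force: [-9.0, 4.5, 35.8]
opening: 0.4
```

Call:
drive_tool --pt "0 0 3 0 0 0 0" --pt "0 0 6.5 0 0 0 0" --pt "-1 4 7 0 0 0 0" --pt "-2 8 7 0 0 0 0" --pt "-2 9.9 6 0 0 0 0" --pt "-2 9.9 4 0 0 0 0" --pt "-2.4 9.7 2.5 0 0 0 0" --pt "-2.8 9.6 1.5 0 0 0 0"

```text
time: 6.55
tool_pos: [499.4, -199.8, 82.9]
eef_rot: [-0.14, 0.99, 0.0, 0.0]
ft_force: [-0.2, 0.4, 0.6]
opening: 0.4
```

Call:
drive_tool --pt "-0.1 0 -0.4 0 0 0 0" --pt "-0.1 0 -0.8 0 0 0 0" --pt "-0.1 0 -1.1 0 0 0 0" --pt "-0.1 0 -1.2 0 0 0 0" --pt "-0.1 0 -1.3 0 0 0 0" --pt "-0.1 0 -1.4 0 0 0 0" --pt "-0.1 0 -1.45 0 0 0 0" --pt "-0.1 0 -1.45 0 0 0 0"

```text
time: 7.35
tool_pos: [498.3, -200.6, 71.6]
eef_rot: [-0.139, 0.99, -0.0, 0.001]
ft_force: [-7.3, 2.9, 34.5]
opening: 0.4
```

Call:
drive_tool --pt "0 0 3 0 0 0 0" --pt "0 0 7.5 0 0 0 0" --pt "0 3 11 0 0 0 0" --pt "-0.5 7.5 11 0 0 -0.07 0" --pt "-1.2 12 11 0 0 -0.14 0" --pt "-2 16.5 11 0 0 -0.21 0" --pt "-2.8 21 11 0 0 -0.28 0" --pt "-3.4 24 11 0 0 -0.28 0"

```text
time: 8.15
tool_pos: [463.7, 42.7, 179.3]
eef_rot: [0.0, 1.0, 0.0, 0.0]
ft_force: [1.5, -0.8, 0.6]
opening: 0.5
```

Run:
```python
from cell import imaging
import cv2,numpy as np
s=imaging.snapshot("side")[:,:,::-1];
cv2.imwrite("pics/s2.png",cv2.resize(s[240:400,260:420],None,fx=3,fy=3,interpolation=cv2.INTER_CUBIC))
```

```text
(no output)
```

View pics/s2.png

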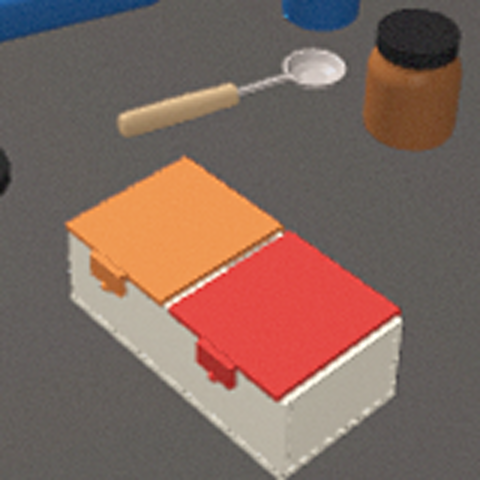

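Both covers lie flat, with their tabs over the catches at (110,275) and (217,365). Now the button.

Call:
drive_tool --pt "-0.8 4.5 0 0 0 0 0" --pt "-1.6 9 0 0 0 0 0" --pt "-2.4 13.5 0 0 0 0 0" --pt "-3.1 18 0 0 0 0 0" --pt "-3.4 20.8 -1 0 0 0 0" --pt "-3.4 20.8 -5 0 0 0 0" --pt "-3.4 20.8 -9 0 0 0 0" --pt "-3.4 20.8 -11.5 0 0 0 0"

```text
time: 9.0
tool_pos: [429.8, 247.7, 62.2]
eef_rot: [-0.001, 1.0, -0.0, -0.0]
ft_force: [0.5, 0.1, 0.3]
opening: 0.4
```

Call:
drive_tool --pt "0 0 -0.5 0 0 0 0" --pt "0 0 -0.8 0 0 0 0" --pt "0 0 -1.1 0 0 0 0" --pt "0 0 -1.3 0 0 0 0" --pt "0 0 -1.5 0 0 0 0" --pt "0 0 -1.7 0 0 0 0" --pt "0 0 -1.7 0 0 0 0" --pt "0 0 -1.7 0 0 0 0"

```text
time: 9.8
tool_pos: [431.0, 247.9, 48.2]
eef_rot: [0.0, 1.0, 0.001, 0.001]
ft_force: [-1.1, -2.2, 13.3]
opening: 0.9
```

Call:
drive_tool --pt "0 0 3 0 0 0 0" --pt "0 0 7.5 0 0 0 1" --pt "0 0 12 0 0 0 1" --pt "0 0 16.5 0 0 0 1" --pt "0 0 21 0 0 0 1" --pt "0 0 24.5 0 0 0 1" --pt "0 0 24.5 0 0 0 1" --pt "0 0 24.5 0 0 0 1"

```text
time: 10.6
tool_pos: [430.1, 248.2, 292.8]
eef_rot: [-0.0, 1.0, 0.001, 0.001]
ft_force: [0.1, 0.1, 0.6]
opening: 52.2
```

Run:
```python
from cell import imaging
import cv2,numpy as np
o=np.zeros((480,790,3),np.uint8)
for n,x,y,w,h,k,X in(("side",190,110,130,120,4,0),("top",215,215,80,100,3,530)):
    s=imaging.snapshot(n)[:,:,::-1]; c=cv2.resize(s[y:y+h,x:x+w],None,fx=k,fy=k,interpolation=cv2.INTER_CUBIC); o[:c.shape[0],X:X+c.shape[1]]=c
cv2.imwrite("pics/s3.png",o)
```

```text
(no output)
```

View pics/s3.png

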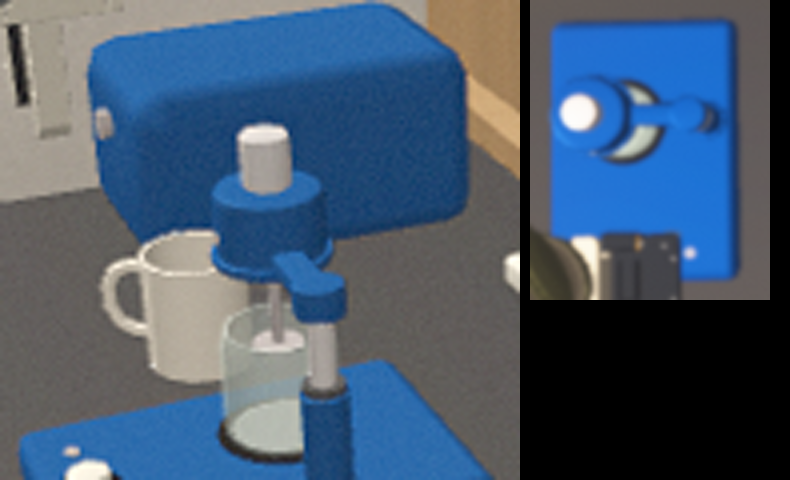

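The head has sprung up: knob top at side crop (264,134) and top crop (48,112). Re-measuring.

```bash
python3 -c "
from h import *
print(tri(orig((48,112),3,(215,215)),orig((264,133),4,(190,110))))"
```

```text
(array([569.59857506, 269.24765499, 253.99468647]), np.float64(0.18999929045037334))
```

Call:
drive_tool --pt "0 0 0 0 0 0 1" --pt "4 0.6 0 0 0 0 1" --pt "8 1.2 0 0 0 0 1" --pt "12 1.8 0 0 0 0 1" --pt "14 2.1 0 0 0 0 1" --pt "14 2.1 0 0 0 0 1" --pt "14 2.1 -0.5 0 0 0 1" --pt "14 2.1 -0.5 0 0 0 1"

```text
time: 11.5
tool_pos: [568.5, 268.5, 285.7]
eef_rot: [-0.0, 1.0, -0.001, -0.001]
ft_force: [-0.9, 0.4, 0.6]
opening: 93.1
```

Call:
drive_tool --pt "0 0 -2 0 0 0 1" --pt "0 0 -4 0 0 0 1" --pt "0 0 -5.5 0 0 0 1" --pt "0 0 -6.2 0 0 0 1" --pt "0 0 -6.2 0 0 0 0.5" --pt "0 0 -6.2 0 0 0 0.3" --pt "0 0 -6.2 0 0 0 0.1" --pt "0 0 -6.2 0 0 0 0.1" --grip_force 45

```text
time: 12.3
tool_pos: [570.4, 269.0, 225.9]
eef_rot: [-0.0, 1.0, 0.0, 0.0]
ft_force: [0.5, -0.4, 0.6]
opening: 65.6
```

Call:
drive_tool --pt "0 0 0 0 0 0 0" --pt "0 0 0 0 0 0 0" --pt "0 0 0 0 0 0 0" --pt "0 0 0 0 0 0 0" --pt "0 0 0 0 0 0 0" --pt "0 0 0 0 0 0 0" --pt "0 0 0 0 0 0 0" --pt "0 0 0 0 0 0 0"

```text
time: 13.1
tool_pos: [570.2, 269.2, 225.2]
eef_rot: [-0.0, 1.0, 0.0, 0.0]
ft_force: [-0.1, 2.4, 0.5]
opening: 31.0
```

Call:
drive_tool --pt "0 0 0.5 0 0 0 0" --pt "0 0 1.2 0 0 0 0" --pt "0 0 2 0 0 0 0" --pt "0 0 2.8 0 0 0 0" --pt "0 0 3.5 0 0 0 0" --pt "0 0 4 0 0 0 0" --pt "0 0 4.4 0 0 0 0" --pt "0 0 4.6 0 0 0 0"

```text
time: 13.9
tool_pos: [570.1, 268.8, 271.4]
eef_rot: [-0.0, 1.0, 0.0, -0.0]
ft_force: [1.2, 1.3, -9.7]
opening: 31.5
```

Call:
drive_tool --pt "0 0 0.1 0 0 0 0" --pt "0 0 0.2 0 0 0 0" --pt "0 0 0.3 0 0 0 0" --pt "0 0 0.4 0 0 0 0" --pt "0 0 0.5 0 0 0 0" --pt "0 0 0.5 0 0 0 0" --pt "0 0 0.5 0 0 0 0" --pt "0 0 0.5 0 0 0 0"

```text
time: 14.7
tool_pos: [570.1, 268.7, 275.9]
eef_rot: [-0.0, 1.0, -0.0, -0.0]
ft_force: [1.8, 2.3, -12.8]
opening: 31.2
```

Call:
drive_tool --pt "0 0 0.05 0 0 0 0" --pt "0 0 0.1 0 0 0 0" --pt "0 0 0.1 0 0 0 0" --pt "0 0 0.1 0 0 0 0" --pt "0 0 0.15 0 0 0 0" --pt "0 0 0.15 0 0 0 0" --pt "0 0 0.15 0 0 0 0" --pt "0 0 0.15 0 0 0 0"

```text
time: 15.5
tool_pos: [569.7, 268.1, 276.8]
eef_rot: [0.0, 1.0, -0.001, -0.001]
ft_force: [2.5, 0.9, -25.6]
opening: 31.3
```

Run:
```python
from cell import imaging,bot
import cv2
s=imaging.snapshot("side")[:,:,::-1]
cv2.imwrite("pics/s4.png",cv2.resize(s[60:420,170:480],None,fx=1.6,fy=1.6,interpolation=cv2.INTER_CUBIC))
o=bot.observe();print(o["tool_pos"],o["ft_force"],o["opening"])
```

```text
[569.70369028 268.20943184 276.79862811] [  2.35832925   0.92232404 -25.01597325] 31.053115589687078
```

View pics/s4.png

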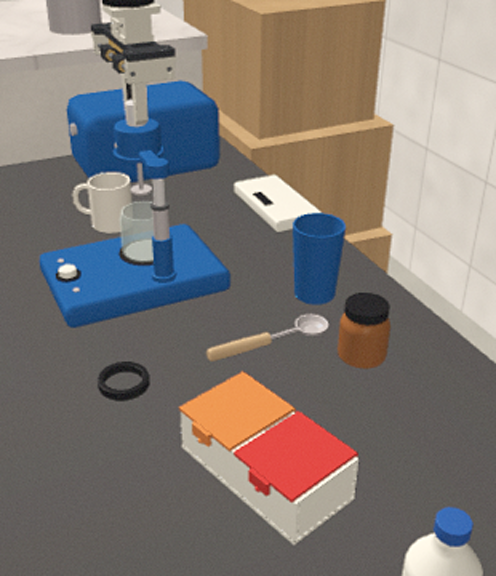

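The column is fully out with both sections showing at (160,200), the head is raised in the grip at (137,135), and both covers are shut. The jump to 25 N marks the hard stop. One hold call to check it is steady.

Call:
drive_tool --pt "0 0 0 0 0 0 0" --pt "0 0 0 0 0 0 0" --pt "0 0 0 0 0 0 0" --pt "0 0 0 0 0 0 0" --pt "0 0 0 0 0 0 0" --pt "0 0 0 0 0 0 0" --pt "0 0 0 0 0 0 0" --pt "0 0 0 0 0 0 0"

```text
time: 16.35
tool_pos: [569.8, 268.1, 276.8]
eef_rot: [0.0, 1.0, -0.001, -0.001]
ft_force: [2.1, 0.4, -25.0]
opening: 31.3
```

```bash
python3 -c "
from cell import bot
print(bot.sign_off())"
```

```text
the job is handed in; nothing more can be done
None
```

I shut both covers, pressed the mixer's button and raised the head to its second stop. The job was handed in at 16.4 s with the gripper still holding the knob. No verdict was reported.

- **Covers:** Each was pressed until the finger met firm resistance of about 35 N at 71.7 mm. A shut cover's press point should be at 72 mm. A close picture showed both lying flat.
- **Button and head:** The button went fully down, to 48.2 mm. The head sprang to the first stop, where I measured the knob top at 254 mm against 255 mm expected.
- **Pull to second stop:** With the knob gripped at 45 N, the tool rose 51.6 mm, against 50 mm of column travel. The pull force jumped from 13 N to 25 N at the hard stop, then stayed at 25 N with a steady height for another 0.8 s.
- **Bystanders:** In the last side picture the lid ring, spoon, jar, beaker, mug and bottle all stood where they had been.

The only disagreements were small: rim, button and knob heights measured from the first pictures were 2–5 mm off the stated values.

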